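# Unstack the scanned parts onto their pads

### The job

The machined parts are piled up on the round black scanning disc. Take the pile apart and set each part down gently, flat and centred, on the black rubber pad cut to its own outline (bush on the small round pad, nut on the hexagonal one, flange on the large round one, base plate on the rectangular one, lined up with it). Do not drop or topple any part, and leave the mug and the handheld scanner where they are.

Things in the scene. Friction and masses are not known exactly. Their poses are not given: they have to be found in the camera images.
- plate: Rectangular aluminium base plate, 120 mm long (its x) by 60 mm wide (its y) by 20 mm high, with four dark screw holes near the corners. Bottom of the stack; it lies on a round black scanning disc (160 mm across, 12 mm high, fixed to the table). Origin at the centre of its underside, z up.
- flange: Round steel flange, a flat disc 58 mm in diameter and 20 mm high with six small dark holes near its rim. Second from the bottom, lying loose on the plate. Origin at the centre of its underside, z up.
- nut: Large dark steel hexagon nut, 42 mm across the flats (48.5 mm over the corners), 24 mm high. Third in the stack, lying loose on the flange. Its flats face along its x and every 60 degrees from there. Origin at the centre of its underside, z up.
- bush: Small round steel bush, 28 mm in diameter and 26 mm high, with a dark bore in its top (solid to the fingers). Top of the stack, standing loose on the nut. Origin at the centre of its underside, z up.
- pad_rect: Rectangular black rubber pad, 144 mm long (its x) by 84 mm wide (its y), 8 mm high, fixed to the table: the place for the plate. Origin at the centre of its underside, z up.
- pad_round_big: The larger round black rubber pad, 82 mm in diameter, 8 mm high, fixed to the table: the place for the flange. Origin at the centre of its underside, z up.
- pad_hex: Hexagonal black rubber pad, 66 mm across the flats, 8 mm high, fixed to the table: the place for the nut. Origin at the centre of its underside, z up.
- pad_round_small: The smaller round black rubber pad, 52 mm in diameter, 8 mm high, fixed to the table: the place for the bush. Origin at the centre of its underside, z up.
- mug: White coffee mug with a handle, 80 mm in diameter, 90 mm high, loose, on the left edge of the work area. A bystander, not to be disturbed. Origin at the centre of its underside, z up.
- scanner: Grey handheld 3D scanner lying flat, 60 by 150 by 46 mm high (long along its y), loose, on the right edge of the work area. A bystander, not to be disturbed. Origin at the centre of its underside, z up.

How it is judged (in metres and radians):
At the end, for the whole second after the job is handed in: Each of the four parts rests flat (within 0.1 rad) on the top of its own pad, its centre within 12 mm of the pad's centre, released and at rest; the plate's long side is within 0.2 rad of the pad's long side, either way round; mug and scanner are within 30 mm of where they were (horizontal distance between plate and pad_rect below 0.012 m and z of plate in the frame of pad_rect between 0.005 and 0.011 m and angle between each of plate, flange, nut, bush's own z axis and vertical below 0.1 rad and linear speed of each of plate, flange, nut, bush below 0.02 m/s and angular speed of each of plate, flange, nut, bush below 0.2 rad/s and contact force between each of plate, flange, nut, bush and the fingers below 0.1 N and horizontal distance between flange and pad_round_big below 0.012 m and z of flange in the frame of pad_round_big between 0.005 and 0.011 m and horizontal distance between nut and pad_hex below 0.012 m and z of nut in the frame of pad_hex between 0.005 and 0.011 m and horizontal distance between bush and pad_round_small below 0.012 m and z of bush in the frame of pad_round_small between 0.005 and 0.011 m and angle between the x axis of plate and the x axis of pad_rect, either way round below 0.2 rad and distance of each of mug, scanner from where it was at the start of the episode below 0.03 m); the robot touches nothing.
It fails at once if a part of the stack is toppled (tilted more than about 35 degrees) (angle between any of plate, flange, nut, bush's own z axis and vertical above 0.6 rad).
It fails at once if a part is dropped: it falls free of the fingers faster than 0.5 m/s (a fall of about 13 mm) ((contact force between plate and the fingers below 0.05 N and linear speed of plate above 0.5 m/s) or (contact force between flange and the fingers below 0.05 N and linear speed of flange above 0.5 m/s) or (contact force between nut and the fingers below 0.05 N and linear speed of nut above 0.5 m/s) or (contact force between bush and the fingers below 0.05 N and linear speed of bush above 0.5 m/s)).
It fails at once if the mug or the scanner is moved more than 30 mm (distance of any of mug, scanner from where it was at the start of the episode above 0.03 m).
It also fails if it takes over 120 s, if anything falls off the work surface, if the arm or the gripper's body presses on something with over 40 N, if the wrist force passes 120 N, or if a joint passes its speed limit or range.

### The arm

A 6-joint arm with a two-finger parallel gripper is mounted at the origin on the work surface. World frame = base frame: x ahead of the robot, y to its left, z up, the work surface at z = 0. Lengths are in m, angles in degrees, forces in N, time in s.
With the tool pointing down it reaches from about 0.325 to 0.75 m from the base axis. Payload 7.6 kg.
Tool frame: the origin (TCP) lies on the centre line of the jaws, within the pads' length; the fingertips stand 19 mm ahead of it and the grasp point (between the pads) is the TCP (env.finger_overhang is the distance from the TCP to the fingertips, in m); z points along the fingers, x is the direction in which the jaws open and shut, and the axes are right-handed (so a half turn about z gives the same grasp; the last joint's range is limited). The gripper opens to 85 mm and grips with 20 to 120 N. Pads are 22 mm wide; open, the fingers measure 114 mm over their backs; the gripper's body (76 mm by 85 mm) begins 54 mm behind the grasp point. The pads swing forward as they close: fully open they stand 13 mm farther back than shut.
Start: joints at [-68.199, 2.991, 80.254, -0, 96.75, -4.028], TCP at [0.229, -0.473, 0.25] pointing down, gripper open.
Joint ranges: [-166.34, 166.34], [-52.06, 124.39], [6.96, 135.62], [-60.46, 240.46], [14.63, 156.25], [-167.68, 167.68]. Speed limits (degrees/s): [147.25, 147.25, 172.46, 180, 180, 180].

### API

Orientations are given as a 3x3 rotation matrix whose columns are the frame's x, y, z axes.
In Python, from station import env gives the robot as it stands. The module is installed in compiled form; this text tells all that it offers.
- The arm moves only by the tool apply_moves, never from a script. Its argument "targets" is one flat list of numbers, 7 for each row, row after row: the shift along the tool's x, y, z in mm, then the turn, a rotation vector about the tool's x, y, z in rad, then the finger opening in mm, from 0 to 85.4. In form: [x, y, z, rx, ry, rz, hand, x, y, z, rx, ry, rz, hand, ...]. A call has 1 to 20 rows; each row shifts and turns the commanded pose from where the row before left it, along the tool's axes as they then stand; what a row does not reach is not made up. A row lasts 1/8 s, in which the tool goes at most 62.5 mm and 10.7 degrees, less where a joint would pass 70% of its speed; a pose out of reach is approached as far as the arm can. A call with a gripper value outside its range is refused whole. The fingers move at their own pace and stop on an object; the grip force is fixed at half the most. Time passes only in rows, so rows that do not move let the fingers close. It gives the time, the measured TCP pose, the force and the opening at its end, in the units of the state.
- env.observe(): the state, without advancing time (a new reading comes with each control period).
- env.read_camera(name): name is "scene" or "side" or "wrist"; returns a dict with "pixels" (384x512x3 uint8, red, green, blue), "vfov" (degrees; the focal length in pixels is half the picture's height over the tangent of half this angle, whatever the lens; pixels are square), "cx", "cy" (the principal point, pixels), "origin" and "rotation" of the camera in the world; the wrist camera has in their place "T_tool_cam" (4x4, takes a point from camera to tool coordinates, whose origin is the TCP and whose axes are the tool frame's). Camera axes: x right, y down, z forward; pixel columns grow to the right and rows downward; lengths in m; the calibration is good to about 2 mm. A picture is of the moment at which its call begins: read the wrist's pose just before it. There is no depth.
- env.sign_off(): hands the job in, once; it reports no verdict.
The state is a dict: "clock": time; "qpos": joint angles; "dq": joint speeds; "tau": joint torques, N m; "eef_pos": TCP position; "tcp_rot": TCP orientation; "contact_force": force on the tool from outside, world axes, zero at the start; "ft_torque": the same for the moment, N m; "width": finger opening in m.
Only numpy, scipy, OpenCV 4.12 (cv2) and the standard library are available. Lean on these libraries where they do the work, as an engineer would, in place of code of your own. Each camera call takes 0.05 s, during which the arm holds its last target. There are 200 camera calls.

## Working session

There is one attempt and no reset: what is moved stays moved. The work goes in short steps, Python scripts to look and compute and a tool call to move; the robot and the scene stay as the last step left them, time stands still between calls to the robot, and variables do not carry over. Pictures are saved under pics/ and viewed, about 12 in all and at most 16, crops included, and the job is handed in when it is done.

Besides the shell and the picture viewer there is one more tool, called after "Call:" by a JSON object that holds its "fn" and its "kwargs". apply_moves: Moves the arm, as the interface text tells. Its arguments: {"type":"object","properties":{"targets":{"type":"array","items":{"type":"number"}}},"required":["targets"]}

```bash
mkdir -p pics; cat > h.py <<'E'
import numpy as np, cv2
from station import env
def shot(name,fn=None):
    s=env.observe(); c=env.read_camera(name)
    im=cv2.cvtColor(c["pixels"],cv2.COLOR_RGB2BGR)
    if fn: cv2.imwrite("pics/"+fn,im)
    f=im.shape[0]/2/np.tan(np.radians(c["vfov"])/2)
    if name=="wrist":
        T=np.eye(4);T[:3,:3]=s["tcp_rot"];T[:3,3]=s["eef_pos"];T=T@np.array(c["T_tool_cam"])
        o,R=T[:3,3],T[:3,:3]
    else: o,R=np.array(c["origin"]),np.array(c["rotation"])
    return im,dict(f=f,cx=c["cx"],cy=c["cy"],o=o,R=R)
def ray(k,u,v,z):
    d=k["R"]@np.array([(u-k["cx"])/k["f"],(v-k["cy"])/k["f"],1.]);t=(z-k["o"][2])/d[2]
    return (k["o"]+t*d)[:2]
def proj(k,p):
    q=k["R"].T@(np.array(p)-k["o"]);return q[0]/q[2]*k["f"]+k["cx"],q[1]/q[2]*k["f"]+k["cy"]
E
python3 - <<'E'
from h import *
ims=[]
for n in ["scene","side","wrist"]:
    im,k=shot(n,n+"0.png"); print(n,k["f"],k["cx"],k["cy"],k["o"].round(3),k["R"].round(3).tolist())
s=env.observe();print(s["eef_pos"],np.round(s["tcp_rot"],3),s["width"],s["clock"],env.finger_overhang)
E
```

```text
scene 437.32082977540074 250.57052844181834 195.19379965931276 [1.35  0.01  0.757] [[-0.029, 0.648, -0.761], [1.0, 0.026, -0.016], [0.009, -0.761, -0.649]]
side 400.63785604454444 257.5826061125487 187.26285548775164 [ 0.354 -0.958  0.757] [[0.982, -0.091, 0.165], [-0.187, -0.57, 0.8], [0.022, -0.816, -0.577]]
wrist 311.1986236159602 257.5703201980912 191.90444176034197 [ 0.288 -0.444  0.374] [[0.437, -0.866, -0.242], [-0.899, -0.421, -0.116], [-0.002, 0.268, -0.963]]
[ 0.22867684 -0.47236322  0.24969018] [[ 0.436 -0.9   -0.   ]
 [-0.9   -0.436  0.001]
 [-0.001 -0.    -1.   ]] 0.08551653954250735 0.15 0.019
```

View pics/scene0.png

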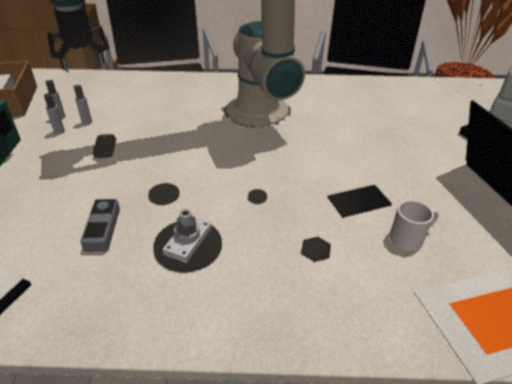

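View pics/side0.png

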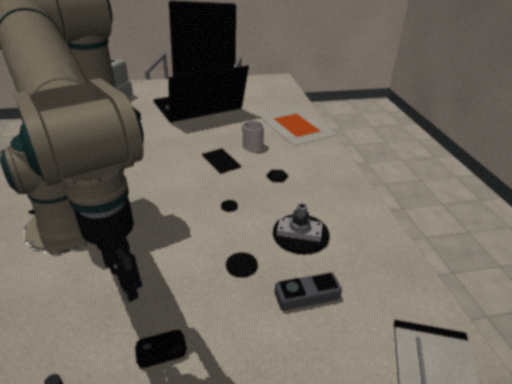

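The scene view shows the stack at about (185,240) on the disc. The pads are at: big round (164,193), small round (257,196), hex (316,249), rectangle (360,200). The scanner is at (100,225) and the mug at (411,228). The side view confirms this. Next I measure the pads and the disc in both views.

```bash
python3 - <<'E'
from h import *
seeds={"scene":dict(big=(164,193),small=(257,196),hex=(316,249),rect=(360,200)),
"side":dict(big=(242,264),small=(229,205),hex=(277,176),rect=(221,160))}
for n in seeds:
    im,k=shot(n); m=(im.max(2)<70).astype(np.uint8)
    N,L,S,C=cv2.connectedComponentsWithStats(m)
    for p,(u,v) in seeds[n].items():
        l=L[v,u]; c,_=cv2.findContours((L==l).astype(np.uint8),0,2)
        pts=np.array([ray(k,a,b,.008) for a,b in c[0][:,0]],np.float32)
        r=cv2.minAreaRect(pts); print(n,p,S[l,4],np.round(ray(k,*C[l],.006),4),"rect",np.round(r[0],4),np.round(r[1],3),round(r[2],1))
    for u,v in ([(186,214),(187,246)] if n=="scene" else [(301,208),(300,232)]):
        print(n,"stack",u,v,[ray(k,u,v,z).round(3).tolist() for z in(.03,.102)])
E
```

```text
scene big 455 [ 0.4721 -0.2404] rect [ 0.4727 -0.24  ] [0.078 0.075] 2.3
scene small 175 [0.4726 0.0079] rect [0.4736 0.0081] [0.049 0.042] 1.8
scene hex 485 [0.6547 0.1472] rect [0.656  0.1467] [0.061 0.071] 78.8
scene rect 1148 [0.4793 0.2748] rect [0.4797 0.2747] [0.084 0.144] 21.6
scene stack 186 214 [[0.574, -0.164], [0.651, -0.146]]
scene stack 187 246 [[0.679, -0.146], [0.746, -0.131]]
side big 610 [ 0.4639 -0.246 ] rect [ 0.4642 -0.2463] [0.08  0.079] 80.5
side small 145 [0.4647 0.0024] rect [4.631e-01 3.000e-04] [0.054 0.046] 81.7
side hex 199 [0.6469 0.1407] rect [0.6464 0.1383] [0.067 0.068] 81.0
side rect 508 [0.4712 0.2659] rect [0.4701 0.266 ] [0.084 0.148] 21.6
side stack 301 208 [[0.668, -0.074], [0.637, -0.162]]
side stack 300 232 [[0.637, -0.176], [0.609, -0.253]]
```

Call:
{"fn": "apply_moves", "kwargs": {"targets": [-9,-42,0,0,0,0,85,-9,-42,0,0,0,0,85,-9,-42,0,0,0,0,85,-9,-42,0,0,0,0,85,-9,-42,0,0,0,0,85,-9,-42,0,0,0,0,85,-9,-42,0,0,0,0,85,-9,-42,0,0,0,0,85,-9,-42,0,0,0,0,85,-9,-42,0,0,0,0,85,-9,-42,0,0,0,0,85,-7,-46,0,0,0,0,85,0,0,0,0,0,0,85,0,0,0,0,0,0,85]}}

```text
clock: 2.0
eef_pos: [0.6395, -0.1561, 0.2499]
tcp_rot: [[0.436, -0.9, -0.001], [-0.9, -0.436, -0.0], [-0.0, 0.001, -1.0]]
contact_force: [-0.2, -0.7, 0.7]
width: 0.0852
```

```bash
python3 - <<'E'
from h import *
im,k=shot("wrist","w1.png"); s=env.observe();print(s["eef_pos"],np.round(s["tcp_rot"],3).tolist(),k["o"])
E
```

```text
[ 0.63930816 -0.15651504  0.25038599] [[0.435, -0.9, -0.0], [-0.9, -0.435, -0.0], [0.0, 0.0, -1.0]] [ 0.69925199 -0.12741472  0.37406869]
```

View pics/w1.png

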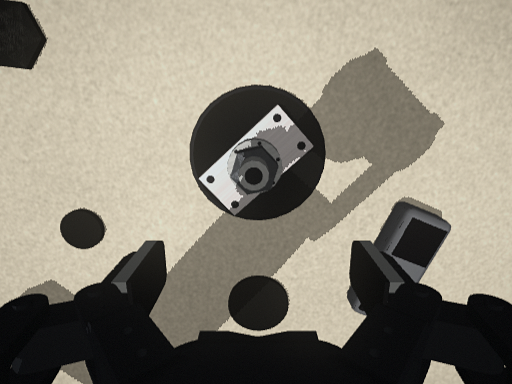

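The wrist view shows the bush bore at (254,176), the nut and flange under it, and the plate holes at (210,179), (277,118), (301,146), (235,204). The small pad is at (82,228) and the big pad at (258,302). I enlarge the stack to read the nut outline.

```bash
python3 - <<'E'
from h import *
im,k=shot("wrist")
print("bush",ray(k,254,176,.102))
h=np.array([ray(k,u,v,.032) for u,v in[(210,179),(277,118),(301,146),(235,204)]]);print("plate",h.mean(0),np.degrees(np.arctan2(*(h[1]-h[0])[::-1])),np.linalg.norm(h[1]-h[0]))
m=(im.max(2)<60).astype(np.uint8);N,L,S,C=cv2.connectedComponentsWithStats(m)
for u,v in[(82,228),(258,302)]: print(S[L[v,u],4],ray(k,*C[L[v,u]],.008))
c=cv2.resize(im[125:215,190:320],None,fx=6,fy=6,interpolation=2);cv2.imwrite("pics/w1c.png",cv2.convertScaleAbs(c,alpha=1.6,beta=20))
E
```

```text
bush [ 0.64243482 -0.15161037]
plate [ 0.64210349 -0.15215341] -22.152932332763395 0.1003140955653872
1325 [0.46697725 0.00666762]
2593 [ 0.46698598 -0.24031396]
```

View pics/w1c.png

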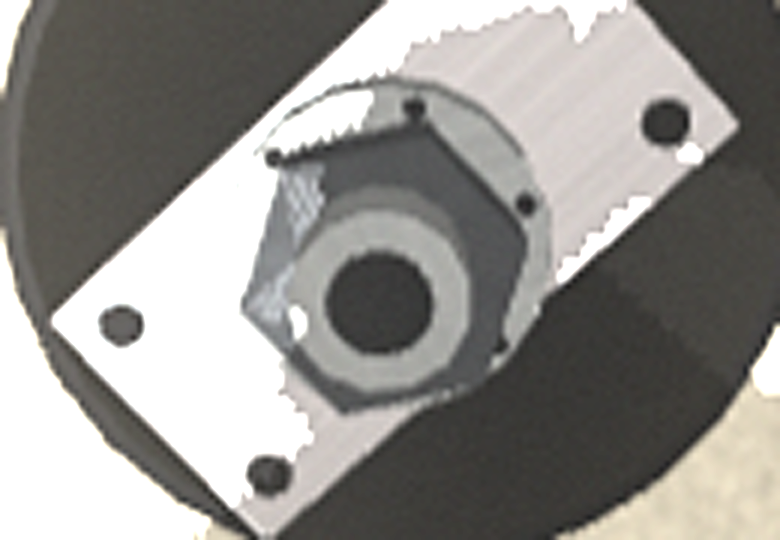

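Call:
{"fn": "apply_moves", "kwargs": {"targets": [-3,-5,30,0,0,0,55,0,0,40,0,0,0,55,0,0,35,0,0,0,55,0,0,20,0,0,0,55,0,0,10,0,0,0,55,0,0,10,0,0,0,55,0,0,0,0,0,0,40,0,0,0,0,0,0,34,0,0,0,0,0,0,30,0,0,0,0,0,0,20,0,0,0,0,0,0,10,0,0,0,0,0,0,10]}}

```text
clock: 3.6
eef_pos: [0.6435, -0.151, 0.1065]
tcp_rot: [[0.436, -0.9, 0.002], [-0.9, -0.436, -0.001], [0.001, -0.001, -1.0]]
contact_force: [0.3, 0.5, 5.9]
width: 0.0255
```

```bash
python3 - <<'E'
from h import *
im,k=shot("side"); im2,k2=shot("scene");s=env.observe();print(s["eef_pos"],s["contact_force"],s["width"])
a=cv2.resize(im[160:260,240:360],(480,400),interpolation=2);b=cv2.resize(im2[170:270,140:220],(320,400),interpolation=2)
cv2.imwrite("pics/g1.png",cv2.convertScaleAbs(np.hstack([a,b]),alpha=1.5,beta=20))
E
```

```text
[ 0.64354447 -0.1509995   0.10648426] [-0.52208921  0.96783823  6.3742771 ] 0.025478551154614747
```

View pics/g1.png

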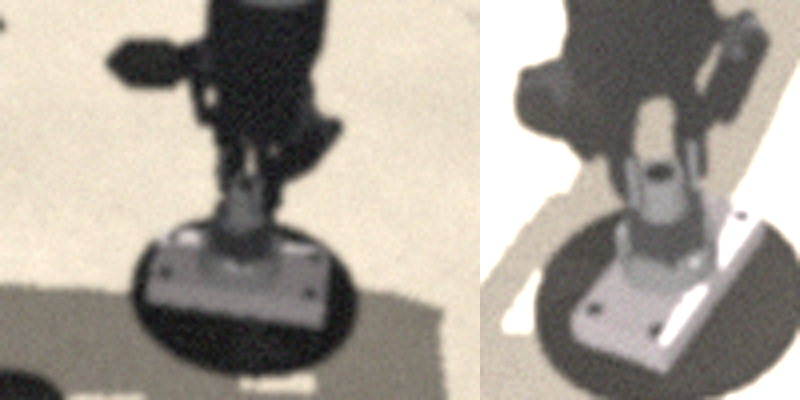

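Call:
{"fn": "apply_moves", "kwargs": {"targets": [0,0,-4,0,0,0,10,0,0,-10,0,0,0,10,0,0,-25,0,0,0,10,0,0,-30,0,0,0,10,-12,5,-10,0,0,0,10,-32,13,0,0,0,0,10,-36,15,0,0,0,0,10,-36,15,0,0,0,0,10,-36,15,0,0,0,0,10,-36,15,0,0,0,0,10,-23,9,0,0,0,0,10,-8,3,0,0,0,0,10,0,0,0,0,0,0,10,0,0,0,0,0,0,10]}}

```text
clock: 5.45
eef_pos: [0.4671, 0.0064, 0.1843]
tcp_rot: [[0.435, -0.9, 0.0], [-0.9, -0.435, -0.0], [0.0, 0.0, -1.0]]
contact_force: [0.5, -0.0, -1.0]
width: 0.0256
```

```bash
python3 - <<'E'
from h import *
im,k=shot("wrist","w2.png");s=env.observe();print(s["eef_pos"],s["contact_force"],s["width"])
m=(im.max(2)<60).astype(np.uint8);N,L,S,C=cv2.connectedComponentsWithStats(m)
for i in range(1,N):
    if S[i,4]>300: print(S[i],C[i].round(1),ray(k,*C[i],.008))
E
```

```text
[0.46706812 0.00639407 0.18422209] [-0.13807647 -0.6849715  -0.83989174] 0.025415446154314222
[   0    0   75   97 6794] [35.9 47.6] [0.48513427 0.23375518]
[ 409    0  103  162 8876] [457.   71.4] [ 0.63194872 -0.11430244]
[485  45  27  68 982] [497.4  80.8] [ 0.64133565 -0.1522266 ]
[ 230  150   52   51 2110] [255.5 175.1] [0.46593212 0.00796161]
[    0   211   512   173 44007] [257.1 331.6] [ 0.3016753 -0.0733799]
[ 421  237   81   71 4307] [461.1 272. ] [ 0.46655829 -0.23831306]
[240 241  36  32 908] [257.6 256.6] [ 0.38701231 -0.03260582]
```

View pics/w2.png

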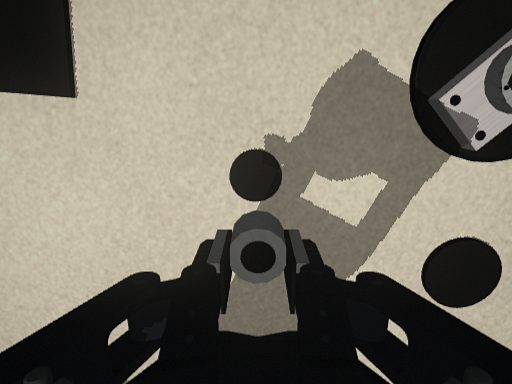

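The wrist view shows the bush upright between the fingers at (257,256), with the small pad at (255,175) ahead of it. It lies within 2 mm of the target, so I lower it.

Call:
{"fn": "apply_moves", "kwargs": {"targets": [-1,0,30,0,0,0,10,0,0,40,0,0,0,10,0,0,35,0,0,0,10,0,0,20,0,0,0,10,0,0,10,0,0,0,10,0,0,5,0,0,0,10,0,0,3,0,0,0,10,0,0,1,0,0,0,10,0,0,0,0,0,0,10]}}

```text
clock: 6.62
eef_pos: [0.4665, 0.0078, 0.0407]
tcp_rot: [[0.436, -0.9, 0.001], [-0.9, -0.436, -0.0], [0.001, -0.001, -1.0]]
contact_force: [-0.2, -0.1, -1.0]
width: 0.0256
```

Call:
{"fn": "apply_moves", "kwargs": {"targets": [0,0,1,0,0,0,10,0,0,0.7,0,0,0,10,0,0,0,0,0,0,10]}}

```text
clock: 7.0
eef_pos: [0.4661, 0.0079, 0.0386]
tcp_rot: [[0.436, -0.9, -0.0], [-0.9, -0.436, -0.0], [0.0, 0.0, -1.0]]
contact_force: [-0.8, -0.6, -0.8]
width: 0.0252
```

Call:
{"fn": "apply_moves", "kwargs": {"targets": [0,0,0.7,0,0,0,10,0,0,0.7,0,0,0,10,0,0,0,0,0,0,10]}}

```text
clock: 7.38
eef_pos: [0.4663, 0.0079, 0.0384]
tcp_rot: [[0.436, -0.9, -0.0], [-0.9, -0.436, -0.0], [0.0, 0.0, -1.0]]
contact_force: [-6.7, 0.7, 11.3]
width: 0.0253
```

Call:
{"fn": "apply_moves", "kwargs": {"targets": [0,0,0,0,0,0,30,0,0,0,0,0,0,36,0,0,0,0,0,0,44,0,0,-5,0,0,0,55,0,0,-25,0,0,0,60,0,0,-50,0,0,0,85,0,0,-50,0,0,0,85,10,-4,-40,0,0,0,85,30,-11,-40,0,0,0,85,40,-15,0,0,0,0,85,40,-15,0,0,0,0,85,40,-15,0,0,0,0,85,40,-15,0,0,0,0,85,23,-9,0,0,0,0,85,0,0,0,0,0,0,85,0,0,0,0,0,0,85]}}

```text
clock: 9.38
eef_pos: [0.6386, -0.1558, 0.2473]
tcp_rot: [[0.436, -0.9, -0.0], [-0.9, -0.436, 0.0], [-0.0, 0.0, -1.0]]
contact_force: [-0.1, -0.5, 0.2]
width: 0.0847
```

```bash
python3 - <<'E'
from h import *
im,k=shot("wrist","w3.png");s=env.observe();print(s["eef_pos"],s["contact_force"],s["width"])
u,v=map(int,proj(k,[.6424,-.1518,.076]));u0,v0=u-60,v-45;print(u0,v0)
c=cv2.resize(im[v0:v0+90,u0:u0+120],None,fx=6,fy=6,interpolation=2)
cv2.imwrite("pics/w3c.png",cv2.convertScaleAbs(c,alpha=1.6,beta=20))
p=im.copy();cv2.imwrite("pics/w3d.png",p)
E
```

```text
[ 0.63859167 -0.15558134  0.24764877] [ 0.356952   -0.24695759  0.09090626] 0.08488325274157643
195 125
```

View pics/w3c.png

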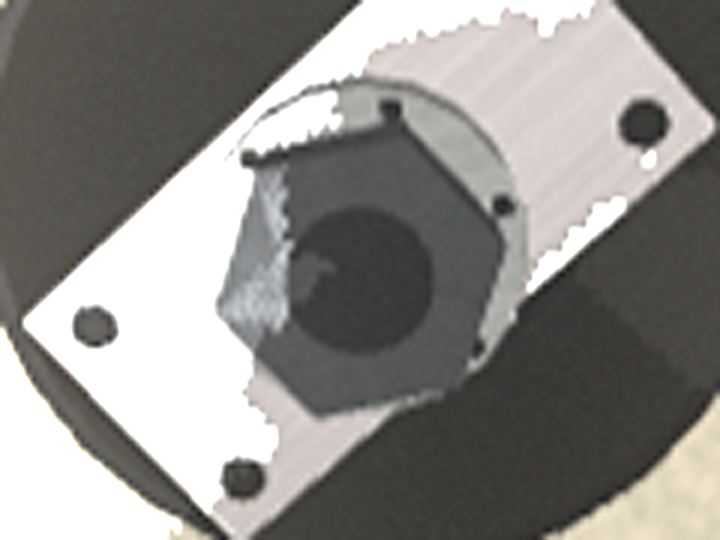

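The crop shows the nut's top corners at about (250,165), (395,122), (503,240), (468,377), (320,417), (218,310), with the bore at (361,280).

```bash
python3 - <<'E'
from h import *
im,k=shot("wrist");s=env.observe();R=np.array(s["tcp_rot"])
P=np.array([ray(k,195+(u+.5)/6-.5,125+(v+.5)/6-.5,.076) for u,v in[(250,165),(395,122),(503,240),(468,377),(320,417),(218,310)]])
c=P.mean(0);print("nut",c,np.linalg.norm(P-c,axis=1))
a=np.degrees(np.unwrap(np.arctan2(*(P-c).T[::-1])));print("normals mod60",[(x+30)%60 for x in a])
n=np.mean([(x+30)%60 for x in a]);tx=np.degrees(np.arctan2(R[1,0],R[0,0]));print("toolx",tx,"turn world z",(n-tx+30)%60-30)
d=np.array([*c,0])-[*s["eef_pos"][:2],0];print("shift tool mm",R.T@d*1000)
# bush + flange + hex
m=(im.max(2)<60).astype(np.uint8);N,L,S,C=cv2.connectedComponentsWithStats(m)
for i in range(1,N):
    if 200<S[i,4]<12000: print(S[i],ray(k,*C[i],.008))
E
```

```text
nut [ 0.642352   -0.15050767] [0.02461912 0.02501591 0.0237654  0.02479559 0.02494101 0.02367596]
normals mod60 [np.float64(40.499155158315276), np.float64(42.68197655968629), np.float64(39.2754063779865), np.float64(41.82928346410671), np.float64(40.84140833803272), np.float64(40.70397538619841)]
toolx -64.12964904483717 turn world z -14.898483407775188
shift tool mm [-2.87175445e+00 -5.57462080e+00  1.22719042e-03]
[   0    0   46   69 2431] [0.65187515 0.13384656]
[ 190   85  137  136 9933] [ 0.65366077 -0.14995699]
[ 60 209  44  40 863] [0.47164785 0.00256398]
[ 393  218   56   51 1595] [ 0.63708941 -0.38693547]
[ 229  277   60   54 2621] [ 0.46706495 -0.24029533]
```

Call:
{"fn": "apply_moves", "kwargs": {"targets": [-3,-5.5,30,0,0,0,70,0,0,40,0,0,0.13,70,0,0,40,0,0,0.13,70,0,0,30,0,0,0,70,0,0,15,0,0,0,70,0,0,8,0,0,0,70,0,0,5,0,0,0,70,0,0,0,0,0,0,58,0,0,0,0,0,0,50,0,0,0,0,0,0,45,0,0,0,0,0,0,40,0,0,0,0,0,0,30,0,0,0,0,0,0,20,0,0,0,0,0,0,20]}}

```text
clock: 11.22
eef_pos: [0.643, -0.1513, 0.0802]
tcp_rot: [[0.19, -0.982, 0.002], [-0.982, -0.19, -0.0], [0.001, -0.002, -1.0]]
contact_force: [-0.4, 0.8, 5.0]
width: 0.0405
```

Call:
{"fn": "apply_moves", "kwargs": {"targets": [0,0,-4,0,0,0,20,0,0,-10,0,0,0,20,0,0,-30,0,0,0,20,0,0,-40,0,0,0,20,-10,-2,-20,0,0,0,20,-30,-7,-5,0,0,0,20,-40,-9,0,0,0,0,20,-40,-9,0,0,0,0,20,-40,-9,0,0,0,0,20,-40,-9,0,0,0,0,20,-40,-9,0,0,0,0,20,-32,-7,0,0,0,0,20,-14,-3,0,0,0,0,20,-2,0,0,0,0,0,20,0,0,0,0,0,0,20,0,0,0,0,0,0,20]}}

```text
clock: 13.22
eef_pos: [0.6509, 0.1425, 0.1882]
tcp_rot: [[0.188, -0.982, 0.0], [-0.982, -0.188, -0.0], [0.0, 0.0, -1.0]]
contact_force: [0.2, 0.9, -1.8]
width: 0.0409
```

```bash
python3 - <<'E'
from h import *
im,k=shot("wrist","w4.png");s=env.observe();R=np.array(s["tcp_rot"]);print(s["eef_pos"],s["contact_force"],s["width"])
m=(im.max(2)<60).astype(np.uint8);N,L,S,C=cv2.connectedComponentsWithStats(m)
for i in range(1,N):
    if 400<S[i,4]<12000:
        p=ray(k,*C[i],.008);print(S[i],C[i].round(),p,"shift",(R.T@np.array([*(p-s["eef_pos"][:2]),0])*1000).round(1))
E
```

```text
[0.65093629 0.14261878 0.1882738 ] [-0.41472567 -0.89709876 -1.31162608] 0.04035823976192826
[ 452  161   60  136 4630] [483. 224.] [ 0.64354547 -0.09958029] shift [2.365e+02 5.280e+01 1.000e-01]
```

View pics/w4.png

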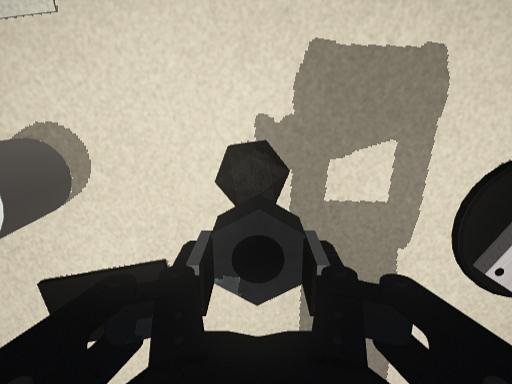

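The wrist view shows the nut level in the jaws. The hex pad is behind it, with corners (232,144), (267,141), (289,172), (215,180), and the mug is clear at left. The pad centre is about the midpoint of (215,180)-(289,172).

```bash
python3 - <<'E'
from h import *
im,k=shot("wrist");s=env.observe();R=np.array(s["tcp_rot"])
a=[ray(k,u,v,.008) for u,v in[(215,180),(289,172),(232,144),(267,141)]];c=(a[0]+a[1])/2
print(c,np.linalg.norm(a[0]-a[1]),np.linalg.norm(a[2]-a[3]),(R.T@np.array([*(c-s["eef_pos"][:2]),0])*1000).round(1))
b=ray(k,258,258,.184);print("nut bore",b, (R.T@np.array([*(b-s["eef_pos"][:2]),0])*1000).round(1))
E
```

```text
[0.64791577 0.14721837] 0.07459441898787626 0.034185105681508565 [-4.9  2.1 -0. ]
nut bore [0.65028374 0.14164439] [1.  0.9 0. ]
```

Call:
{"fn": "apply_moves", "kwargs": {"targets": [-3,1,20,0,0,0,20,-2,1,40,0,0,0,20,0,0,40,0,0,0,20,0,0,25,0,0,0,20,0,0,13,0,0,0,20,0,0,7,0,0,0,20,0,0,3,0,0,0,20,0,0,1.5,0,0,0,20,0,0,0,0,0,0,20,0,0,0,0,0,0,20]}}

```text
clock: 14.58
eef_pos: [0.6481, 0.1483, 0.0392]
tcp_rot: [[0.19, -0.982, 0.001], [-0.982, -0.19, 0.0], [0.0, -0.001, -1.0]]
contact_force: [-0.3, -0.8, -2.2]
width: 0.0405
```

Call:
{"fn": "apply_moves", "kwargs": {"targets": [0,0,1,0,0,0,20,0,0,1,0,0,0,20,0,0,0.7,0,0,0,20,0,0,0,0,0,0,20]}}

```text
clock: 15.08
eef_pos: [0.6479, 0.1482, 0.0363]
tcp_rot: [[0.19, -0.982, 0.0], [-0.982, -0.19, -0.0], [0.0, -0.0, -1.0]]
contact_force: [-1.3, 0.1, 0.7]
width: 0.0406
```

Call:
{"fn": "apply_moves", "kwargs": {"targets": [0,0,0.7,0,0,0,20,0,0,0,0,0,0,44,0,0,0,0,0,0,52,0,0,0,0,0,0,62,0,0,0,0,0,0,68,0,0,-5,0,0,0,70,0,0,-25,0,0,0,75,0,0,-50,0,0,0,85,10,3,-50,0,0,0,85,37,8,-50,0,0,0,85,50,11,-20,0,0,0,85,50,11,0,0,0,0,85,50,11,0,0,0,0,85,50,11,0,0,0,0,85,40,9,0,0,0,0,85,10,2,0,0,0,0,85,0,0,0,0,0,0,85,0,0,0,0,0,0,85]}}

```text
clock: 17.32
eef_pos: [0.6397, -0.1542, 0.2353]
tcp_rot: [[0.191, -0.982, 0.0], [-0.982, -0.191, 0.0], [-0.0, -0.0, -1.0]]
contact_force: [-0.6, 0.5, -0.2]
width: 0.0852
```

```bash
python3 - <<'E'
from h import *
im,k=shot("wrist","w5.png");s=env.observe();print(s["eef_pos"],s["contact_force"],s["width"])
E
```

```text
[ 0.6396576  -0.15416294  0.23534173] [-0.26618003  0.67693246  0.34755278] 0.08479956682458795
```

View pics/w5.png

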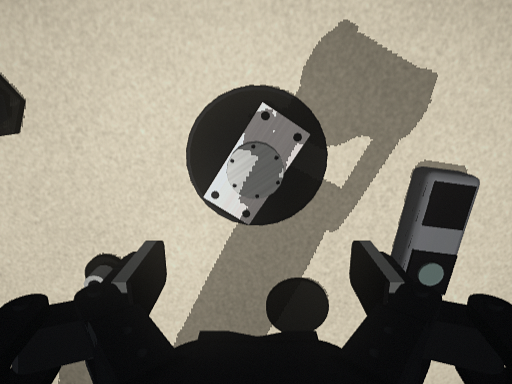

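The wrist view shows the flange at about (255,171), the plate holes at (265,116), (298,137), (246,213), (215,195), the bush on its pad at (105,268), and the big pad at (297,305). I find the flange centre from its holes and outline.

```bash
python3 - <<'E'
from h import *
im,k=shot("wrist");s=env.observe();R=np.array(s["tcp_rot"])
g=cv2.cvtColor(im,6)[130:215,215:300]
N,L,S,C=cv2.connectedComponentsWithStats((g<75).astype(np.uint8))
pts=[]
for i in range(1,N):
    if 4<=S[i,4]<80: pts.append(C[i]+[215,130]);print(S[i,4],pts[-1].round(1))
P=np.array([ray(k,u,v,.052) for u,v in[(232,163),(253,146.5),(277,157),(280,183),(257,197),(234,186)]]);c=P.mean(0)
sh=lambda c:(R.T@np.array([*(c-s["eef_pos"][:2]),0])*1000).round(1)
print("flange",c,np.linalg.norm(P-c,axis=1).round(4),sh(c))
q=[(265,116),(298,137),(246,213),(215,195)];h=np.array([ray(k,u,v,.032) for u,v in q])
print("plate",h.mean(0),np.degrees(np.arctan2(*(h[0]-h[3])[::-1])),sh(h.mean(0)))
E
```

```text
51 [296.5 137. ]
55 [257.4 144.6]
19 [252.8 146. ]
21 [276.5 157. ]
6 [232.  160.5]
7 [233.9 185.3]
20 [216.2 194.7]
14 [256.7 195.5]
73 [220.5 210.9]
29 [245.9 212.4]
flange [ 0.64036582 -0.15246014] [0.0253 0.0261 0.0265 0.0273 0.0259 0.0262] [-1.6 -1.1  0. ]
plate [ 0.64224877 -0.15171258] -21.68593862800794 [-2. -3.  0.]
```

Call:
{"fn": "apply_moves", "kwargs": {"targets": [-1.6,-1.5,30,0,0,0,85,0,0,45,0,0,0,85,0,0,45,0,0,0,85,0,0,30,0,0,0,85,0,0,14,0,0,0,85,0,0,8,0,0,0,85,0,0,5,0,0,0,80,0,0,0,0,0,0,74,0,0,0,0,0,0,67,0,0,0,0,0,0,62,0,0,0,0,0,0,58,0,0,0,0,0,0,45,0,0,0,0,0,0,40,0,0,0,0,0,0,40]}}

```text
clock: 19.18
eef_pos: [0.6411, -0.1534, 0.0597]
tcp_rot: [[0.19, -0.982, 0.002], [-0.982, -0.19, 0.0], [-0.0, -0.002, -1.0]]
contact_force: [-1.3, 4.6, 7.7]
width: 0.0552
```

Call:
{"fn": "apply_moves", "kwargs": {"targets": [0,0,-4,0,0,0,40,0,0,-10,0,0,0,40,0,0,-26,0,0,0,40,0,0,-40,0,0,0,40,2,8,-30,0,0,0,40,8,28,-10,0,0,0,40,11,40,0,0,0,0,40,11,40,0,0,0,0,40,11,40,0,0,0,0,40,7,24,0,0,0,0,40,2,7,0,0,0,0,40,0,0,0,0,0,0,40,0,0,0,0,0,0,40]}}

```text
clock: 20.8
eef_pos: [0.4675, -0.24, 0.1781]
tcp_rot: [[0.19, -0.982, 0.0], [-0.982, -0.19, 0.0], [0.0, -0.0, -1.0]]
contact_force: [0.1, -0.1, -3.2]
width: 0.0549
```

```bash
python3 - <<'E'
from h import *
im,k=shot("wrist","w6.png");s=env.observe();R=np.array(s["tcp_rot"]);print(s["eef_pos"],s["contact_force"],s["width"])
E
```

```text
[ 0.46747224 -0.23994581  0.17805417] [ 0.3860677  -0.55468936 -5.04968139] 0.05497830202834282
```

View pics/w6.png

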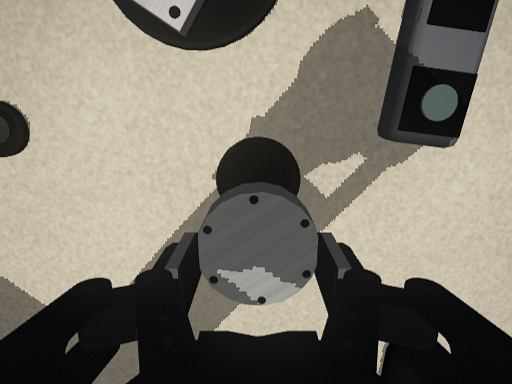

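The flange sits level in the jaws, with its holes centred near (258,251). The big pad spans columns 216-300 with its top at row 137, so its centre is about (258,178).

```bash
python3 - <<'E'
from h import *
im,k=shot("wrist");s=env.observe();R=np.array(s["tcp_rot"])
sh=lambda c:(R.T@np.array([*(c-s["eef_pos"][:2]),0])*1000).round(1)
print(sh(np.mean([ray(k,u,v,.1703) for u,v in[(254,199),(207,230),(305,223),(306,274),(214,280),(262,300)]],0)))
t=ray(k,258,137,.008);l=ray(k,216,180,.008);r=ray(k,300,178,.008);print(sh(t),sh(l),sh(r))
E
```

```text
[ 0.8 -0.4 -0. ]
[  0.9 -37.6  -0. ] [-39.8   3.8   0. ] [41.7  1.6 -0. ]
```

Call:
{"fn": "apply_moves", "kwargs": {"targets": [0,2,20,0,0,0,40,0,0,40,0,0,0,40,0,0,35,0,0,0,40,0,0,22,0,0,0,40,0,0,12,0,0,0,40,0,0,6,0,0,0,40,0,0,3,0,0,0,40,0,0,1,0,0,0,40,0,0,0,0,0,0,40,0,0,0.8,0,0,0,40,0,0,0.8,0,0,0,40,0,0,0,0,0,0,40]}}

```text
clock: 22.4
eef_pos: [0.4648, -0.2408, 0.0375]
tcp_rot: [[0.19, -0.982, -0.0], [-0.982, -0.19, -0.0], [0.0, 0.0, -1.0]]
contact_force: [-0.0, 0.3, -4.1]
width: 0.0553
```

Call:
{"fn": "apply_moves", "kwargs": {"targets": [0,0,0.7,0,0,0,40,0,0,0.7,0,0,0,40,0,0,0.5,0,0,0,40,0,0,0,0,0,0,40]}}

```text
clock: 22.9
eef_pos: [0.4649, -0.2408, 0.0358]
tcp_rot: [[0.19, -0.982, -0.0], [-0.982, -0.19, -0.0], [0.0, 0.0, -1.0]]
contact_force: [-0.4, 0.1, -0.8]
width: 0.055
```

Call:
{"fn": "apply_moves", "kwargs": {"targets": [0,0,0.6,0,0,0,40,0,0,0,0,0,0,58,0,0,0,0,0,0,66,0,0,0,0,0,0,76,0,0,0,0,0,0,85,0,0,-5,0,0,0,85,0,0,-25,0,0,0,85,0,0,-50,0,0,0,85,-2,-8,-50,0,0,0,85,-10,-36,-50,0,0,0,85,-13,-46,-20,0,0,0,85,-13,-46,0,0,0,0,85,-11,-40,0,0,0,0,85,-3,-12,0,0,0,0,85,0,0,0,0,0,0.14,85,0,0,0,0,0,0.15,85,0,0,0,0,0,0.15,85,0,0,0,0,0,0.13,85,0,0,0,0,0,0,85,0,0,0,0,0,0,85]}}

```text
clock: 25.4
eef_pos: [0.6396, -0.154, 0.2352]
tcp_rot: [[-0.368, -0.93, 0.0], [-0.93, 0.368, -0.0], [0.0, -0.0, -1.0]]
contact_force: [-0.3, -0.4, -0.2]
width: 0.0852
```

```bash
python3 - <<'E'
from h import *
im,k=shot("wrist","w7.png");s=env.observe();R=np.array(s["tcp_rot"]);print(s["eef_pos"],s["contact_force"],s["width"],s["qpos"])
u,v=map(int,proj(k,[.6424,-.1518,.032]));u0,v0=u-65,v-50
g=cv2.cvtColor(im,6)[v0:v0+100,u0:u0+130]
N,L,S,C=cv2.connectedComponentsWithStats((g<75).astype(np.uint8))
for i in range(1,N):
    if 4<=S[i,4]<120: print(S[i,4],C[i]+[u0,v0])
E
```

```text
[ 0.63958506 -0.15406156  0.2351389 ] [ 0.285475   -1.14708306  0.35977336] 0.084878069654531 [-1.67567776e+01  2.51832603e+01  5.60375145e+01 -4.70594223e-03
  9.87707871e+01  9.48533579e+01]
54 [233.07407407 120.7962963 ]
55 [272.07272727 120.92727273]
47 [270.95744681 212.68085106]
39 [234.87179487 212.79487179]
```

View pics/w7.png

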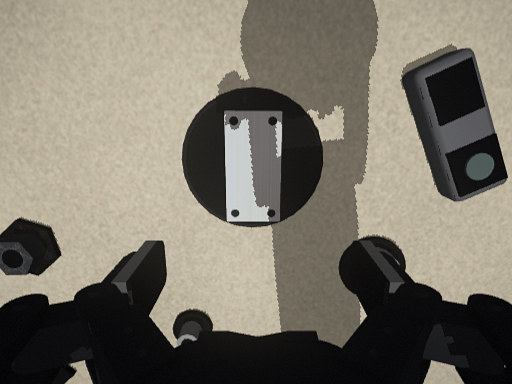

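The plate is now square to the jaws, with holes at (233,121), (272,121), (271,213), (235,213). The nut, bush and flange rest on their pads.

```bash
python3 - <<'E'
from h import *
im,k=shot("wrist");s=env.observe();R=np.array(s["tcp_rot"])
sh=lambda c:(R.T@np.array([*(c-s["eef_pos"][:2]),0])*1000).round(1)
h=np.array([ray(k,u,v,.032) for u,v in[(233.1,120.8),(272.1,120.9),(271,212.7),(234.9,212.8)]])
c=h.mean(0);print(c,sh(c),[sh(x)[:2] for x in h])
for n in["scene","side"]:
  im,k=shot(n); m=(im.max(2)<70).astype(np.uint8);N,L,S,C=cv2.connectedComponentsWithStats(m);p=dict(scene=(360,200),side=(221,160))[n];l=L[p[1],p[0]];print(S[l],ray(k,*C[l],.008))
E
```

```text
[ 0.64221458 -0.15118311] [-3.6 -1.4 -0. ] [array([-23.7, -51.3]), array([ 16.3, -51.3]), array([16.5, 48.4]), array([-23.6,  48.6])]
[ 329  186   62   31 1128] [0.48133406 0.27380525]
[203 149  37  24 512] [0.47043689 0.26294864]
```

Call:
{"fn": "apply_moves", "kwargs": {"targets": [-3.6,-1.4,30,0,0,0,85,0,0,45,0,0,0,85,0,0,45,0,0,0,85,0,0,40,0,0,0,85,0,0,20,0,0,0,85,0,0,9,0,0,0,85,0,0,5,0,0,0,82,0,0,0,0,0,0,76,0,0,0,0,0,0,69,0,0,0,0,0,0,64,0,0,0,0,0,0,60,0,0,0,0,0,0,45,0,0,0,0,0,0,40,0,0,0,0,0,0,40]}}

```text
clock: 27.35
eef_pos: [0.6429, -0.1509, 0.0426]
tcp_rot: [[-0.37, -0.929, 0.002], [-0.929, 0.37, 0.0], [-0.001, -0.002, -1.0]]
contact_force: [-0.6, 2.9, 6.3]
width: 0.0573
```

Call:
{"fn": "apply_moves", "kwargs": {"targets": [0,0,-4,0,0,0,40,0,0,-10,0,0,0,40,0,0,-26,0,0,0,40,0,0,-40,0,0,0,40,-7,7,-40,0,0,0,40,-25,24,-10,0,0,0,40,-35,33,0,0,0,0,40,-35,33,0,0,0,0,40,-35,33,0,0,0,0,40,-35,33,0,0,0,0,40,-35,33,0,0,0,0,40,-35,33,0,0,0,0,40,-35,33,0,0,0,0,40,-30,29,0,0,0,0,40,-15,15,0,0,0,0,40,-5,5,0,0,0,0,40,0,0,0,0,0,0,40]}}

```text
clock: 29.48
eef_pos: [0.4744, 0.2673, 0.171]
tcp_rot: [[-0.37, -0.929, -0.0], [-0.929, 0.37, -0.001], [0.001, -0.0, -1.0]]
contact_force: [0.4, -0.2, -2.5]
width: 0.0574
```

Call:
{"fn": "apply_moves", "kwargs": {"targets": [0,0,0,0,0,-0.08,40,0,0,0,0,0,-0.16,40,0,0,0,0,0,-0.16,40,0,0,0,0,0,-0.16,40,0,0,0,0,0,-0.16,40,0,0,0,0,0,-0.16,40,0,0,0,0,0,-0.16,40,0,0,0,0,0,-0.16,40,0,0,0,0,0,-0.16,40,0,0,0,0,0,-0.16,40,0,0,0,0,0,-0.16,40,0,0,0,0,0,-0.16,40,0,0,0,0,0,-0.16,40,0,0,0,0,0,-0.16,40,0,0,0,0,0,-0.12,40,0,0,0,0,0,-0.04,40,0,0,0,0,0,0,40,0,0,0,0,0,0,40]}}

```text
clock: 31.72
eef_pos: [0.4747, 0.267, 0.171]
tcp_rot: [[0.933, 0.36, 0.0], [0.36, -0.933, -0.0], [-0.0, 0.0, -1.0]]
contact_force: [0.6, 0.4, -3.1]
width: 0.0575
```

```bash
python3 - <<'E'
from h import *
im,k=shot("wrist","w8.png");s=env.observe();print(s["eef_pos"],s["contact_force"],s["width"],s["qpos"])
i2,k2=shot("scene");print("mug base",ray(k2,408,250,0))
E
```

```text
[0.47459268 0.26721724 0.17099425] [ 1.15470604  0.03255107 -3.53938139] 0.05692501243876429 [ 2.55024213e+01  8.33582919e+00  8.36321865e+01 -1.18539154e-02
  8.80341090e+01  4.38137412e+00]
mug base [0.64453779 0.36432444]
```

View pics/w8.png

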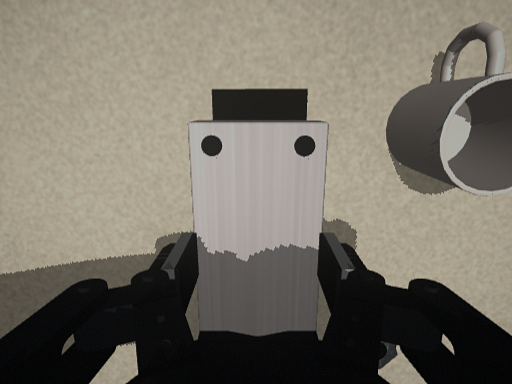

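The plate is level in the jaws, with holes at (211,146) and (305,146). The pad's far edge shows beyond it from (212,89) to (308,89), parallel to the plate, and the mug is well clear.

```bash
python3 - <<'E'
from h import *
im,k=shot("wrist");s=env.observe();R=np.array(s["tcp_rot"])
sh=lambda c:(R.T@np.array([*(c-s["eef_pos"][:2]),0])*1000).round(1)
print("pad",sh(ray(k,212,89,.008)),sh(ray(k,308,89,.008)),"plate",sh(ray(k,211.5,146,.1604)),sh(ray(k,304.8,146,.1604)))
E
```

```text
pad [-41.8 -81.3  -0. ] [ 42.4 -81.4  -0. ] plate [-21.6 -50.5  -0. ] [ 18.7 -50.6  -0. ]
```

Call:
{"fn": "apply_moves", "kwargs": {"targets": [1.8,-8,10,0,0,0,40,0,0,35,0,0,0,40,0,0,35,0,0,0,40,0,0,25,0,0,0,40,0,0,13,0,0,0,40,0,0,7,0,0,0,40,0,0,3,0,0,0,40,0,0,1,0,0,0,40,0,0,0,0,0,0,40,0,0,0.8,0,0,0,40,0,0,0.8,0,0,0,40,0,0,0,0,0,0,40]}}

```text
clock: 33.38
eef_pos: [0.4731, 0.2757, 0.0404]
tcp_rot: [[0.932, 0.362, -0.0], [0.362, -0.932, -0.0], [-0.0, 0.0, -1.0]]
contact_force: [-0.2, -0.7, -4.3]
width: 0.0573
```

Call:
{"fn": "apply_moves", "kwargs": {"targets": [0,0,0.8,0,0,0,40,0,0,0.8,0,0,0,40,0,0,0.6,0,0,0,40,0,0,0,0,0,0,40]}}

```text
clock: 33.88
eef_pos: [0.4732, 0.2758, 0.0386]
tcp_rot: [[0.932, 0.362, 0.0], [0.362, -0.932, -0.0], [0.0, 0.0, -1.0]]
contact_force: [-2.0, -1.9, 1.9]
width: 0.0572
```

Call:
{"fn": "apply_moves", "kwargs": {"targets": [0,0,0.4,0,0,0,40,0,0,0,0,0,0,60,0,0,0,0,0,0,68,0,0,0,0,0,0,76,0,0,0,0,0,0,85,0,0,0,0,0,0,85,0,0,-4,0,0,0,85,0,0,-20,0,0,0,85,0,0,-50,0,0,0,85,0,0,-50,0,0,0,85,0,10,-50,0,0,0,85,0,40,-30,0,0,0,85,0,30,0,0,0,0,85,0,0,0,0,0,0,85,0,0,0,0,0,0,85]}}

```text
clock: 35.75
eef_pos: [0.5018, 0.2016, 0.2416]
tcp_rot: [[0.932, 0.362, -0.001], [0.362, -0.932, 0.0], [-0.001, -0.0, -1.0]]
contact_force: [-0.3, 0.9, -0.6]
width: 0.085
```

```bash
python3 - <<'E'
from h import *
im,k=shot("wrist","w9.png");i2,k2=shot("scene","s9.png");i3,k3=shot("side","d9.png");print(env.observe()["eef_pos"])
c=cv2.resize(i2[165:275,120:440],None,fx=2.4,fy=2.4,interpolation=2);cv2.imwrite("pics/s9c.png",cv2.convertScaleAbs(c,alpha=1.4,beta=15))
E
```

```text
[0.50168322 0.20195429 0.24148015]
```

View pics/w9.png

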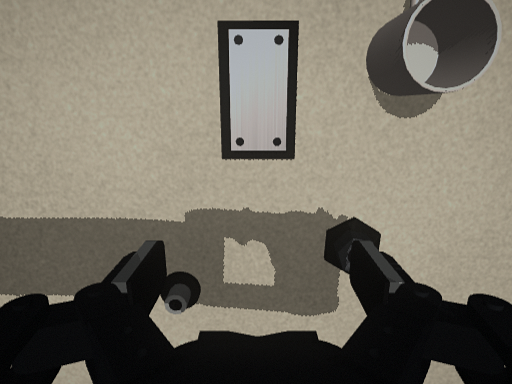

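View pics/s9c.png

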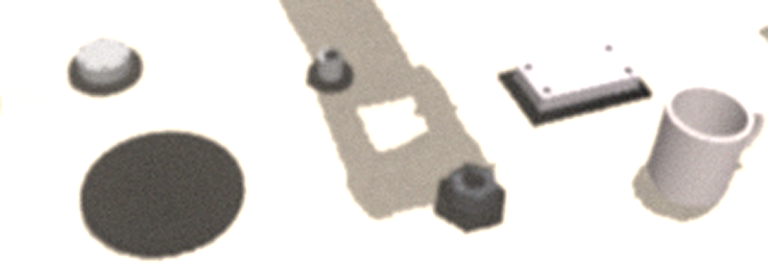

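The wrist view shows the plate centred in its pad with an even border. The scene crop shows the flange, bush and nut on their pads, with the mug standing where it was. Last, a numeric check of those three in the scene camera's own frame, plus the two bystanders.

```bash
python3 - <<'E'
from h import *
im,k=shot("scene")
for n,u,v,z,p in[("bush",330,53,.034,(.4726,.008)),("nut",473,180,.032,(.655,.147)),("flange",104,54,.028,(.4724,-.240))]:
    q=ray(k,120+u/2.4,165+v/2.4,z);print(n,q,((q-p)*1000).round(1))
a=cv2.imread("pics/scene0.png");d=cv2.absdiff(a,im).max(2)
print("scanner diff",(d[195:255,78:122]>40).sum(),"mug diff",(d[198:255,388:436]>40).sum())
a=cv2.imread("pics/d9.png");b=cv2.imread("pics/side0.png");d=cv2.absdiff(a,b).max(2);print("scanner side",(d[270:312,270:345]>40).sum())
E
```

```text
bush [0.46853892 0.00872021] [-4.1  0.7]
nut [0.65120706 0.1481827 ] [-3.8  1.2]
flange [ 0.47296495 -0.23757164] [0.6 2.4]
scanner diff 0 mug diff 0
scanner side 0
```

All parts are within about 4 mm of their pad centres, and neither bystander has moved. I hand in.

```bash
python3 -c "
from station import env
print(env.sign_off(), env.observe()['clock'])"
```

```text
the job is handed in; nothing more can be done
the job is handed in; nothing more can be done
```

I took the pile apart in the order bush, nut, flange, plate. Each part was set down on its own pad until the force reading showed contact, then released. The job was handed in shortly after 36 s of the 120 s allowed; no verdict came back.

- **Bush, nut and flange:** the last scene-camera check put them about 4, 4 and 2.5 mm from their pad centres (limit 12 mm).
- **Plate:** I checked this by eye only. The wrist picture shows it parallel to its pad with an even border all round.
- **Mug and scanner:** comparing the scene camera's first and last pictures showed no change for the mug or the scanner. The side camera agreed for the scanner.
- **Arm:** it ended open and clear of everything, about 0.24 m up.
- **One disagreement:** the scene and side cameras differed by 8–14 mm on where the pads are. I worked from close wrist-camera looks, which fell between the two.

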